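Hang the L-shaped heat-sink plate level on the coating stand

ROBOT

A 7-joint arm with a two-finger parallel gripper is mounted at the origin on the work surface. World frame = base frame: x ahead of the robot, y to its left, z up, the work surface at z = 0. Lengths are in mm, angles in rad, forces in N, time in s.
With the tool pointing down it reaches from about 350 to 900 mm from the base axis. Payload 8.1 kg.
Tool frame: the origin (TCP) lies at the very end of the fingers, on their centre line; the grasp point (between the pads) lies ctrl.grip_depth behind it (ctrl.grip_depth is the distance from the TCP to the grasp point, in mm); y points along the fingers, x is the direction in which the jaws open and shut, and the axes are right-handed (so a half turn about y gives the same grasp; the last joint's range is limited). The gripper opens to 92 mm and grips with 3 to 60 N. Pads are 19 mm wide; open, the fingers measure 130 mm over their backs; the gripper's body (75 mm by 190 mm) begins 47 mm behind the grasp point.
Start: joints at [1.027, 0.434, 0.025, 1.573, -0.012, 1.134, -0.075], TCP at [266.644, -565.281, 226.742] pointing down, gripper open.
Joint ranges: [-2.62, 2.62], [-0.44, 2.09], [-1.27, 1.32], [0.08, 2.57], [-1.32, 4.46], [0.12, 2], [-2.74, 2.74]. Speed limits (rad/s): [2.22, 2.22, 3.01, 3.01, 3.14, 3.14, 3.14].

INTERFACE

Orientations are given as a unit quaternion [x, y, z, w].
In Python, from station import ctrl gives the robot as it stands.
- The arm moves only by the tool drive_tool, never from a script. Its argument "increments" is a list that holds one entry, the list of rows, each a list of 6 numbers: the shift along the tool's x, y, z in mm, then the turn, a rotation vector about the tool's x, y, z in rad. In form: [[[dx, dy, dz, rx, ry, rz], ...]]. A call has 1 to 8 rows; each row is the pose to reach, as a shift and turn from the pose commanded when the call began, along the tool's axes at that moment; what a row does not reach only later rows make up. A row lasts 1/8 s, in which the tool goes at most 62.5 mm and 10.7 degrees, less where a joint would pass 70% of its speed; a pose out of reach is approached as far as the arm can. A call with a gripper value outside its range is refused whole. "grip" is the opening, from -1 (shut) to 1 (fully open), set as the call begins (left out, the last holds). The fingers move at their own pace and stop on an object; the grip force is fixed at half the most. Time passes only in rows, so rows that repeat a pose let the fingers close. It gives the time, the measured TCP pose, the force and the opening at its end, in the units of the state.
- ctrl.observe(): the state, without advancing time (a new reading comes with each control period).
- ctrl.snapshot(name): name is "scene" or "top" or "wrist"; returns a dict with "pixels" (400x640x3 uint8, blue, green, red), "K" (3x3 intrinsics, pixels), "k1" (the pictures are not rectified: a ray, as slopes to the right and down, at radius r is drawn at 1 + k1 r^2 times it, then the intrinsics apply), "R" (3x3) and "t" (3): a world point X has camera coordinates R X + t. Camera axes: x right, y down, z forward; pixel columns grow to the right and rows downward; lengths in mm; the calibration is good to about 2 mm. A picture is of the moment at which its call begins. There is no depth.
- ctrl.close_job(): hands the job in, once; it reports no verdict.
The state is a dict: "time_s": time; "joint_positions": joint angles; "qvel": joint speeds; "effort": joint torques, N m; "eef_pos": TCP position; "ee_rot": TCP orientation; "wrist_force": force on the tool from outside, world axes, zero at the start; "moment": the same for the moment, N m; "opening": finger opening in mm.
Only numpy, scipy, OpenCV 4.12 (cv2) and the standard library are available. Lean on these libraries where they do the work, as an engineer would, in place of code of your own. Each camera call takes 0.05 s, during which the arm holds its last target. There are 200 camera calls.

TASK

Take the L-shaped aluminium plate out of the slotted wooden rack and hang it on the pin of the coating stand by the one hole from which it hangs level. Slide it over the thick nose of the pin until it drops into the narrow neck before the brass collar, and let go so that it hangs there still and level. The pin is slender and only hand-clamped: feel your way on gently (never more than about 25 N), and leave everything else on the bench where it is.

Things in the scene. Friction and masses are not known exactly. Their poses are not given: they have to be found in the camera images.
- plate: L-shaped solid aluminium plate, evenly 8 mm thick, 0.2 to 0.3 kg, upright in the rack's middle slot with 1 mm play per face. x: normal to its faces; y: along its top strip; z: up. Origin: lower edge, mid-thickness, below the strip's middle. Strip: y -80 to 80, z 100 to 124 mm. Leg under it: y 0 to 80, z 0 to 100 mm (it stands on this). Five 12 mm through holes in the strip.
- strip_top (a point): middle of the plate's top edge, y 0, z 124 mm in the plate's frame, mid-thickness. The strip can be gripped from above across its 8 mm anywhere along its length. The only things standing proud of the faces are two flat transistors of negligible weight, one on each face of the leg (y 19 to 35, z 44 to 76 mm, 5 mm proud).
- hole_1 (a point): centre of the first hole in the plate's strip: y -27 mm, z 113 mm in the plate's frame, mid-thickness
- hole_2 (a point): centre of the second hole: y -9 mm, z 113 mm
- hole_3 (a point): centre of the third hole: y +9 mm, z 113 mm
- hole_4 (a point): centre of the fourth hole: y +27 mm, z 113 mm
- hole_5 (a point): centre of the fifth hole: y +45 mm, z 113 mm
- rack: slotted wooden rack, fixed: base 130 x 130 x 12 mm with pairs of slats (tops 44 mm above the bench) that form three slots along y, at x -42, 0 and 42 mm. The plate's leg stands in the middle slot (10 mm wide), the small card in the one at x 42 mm. Origin: middle of its underside. The plate's axes lie along the rack's within 0.07 rad.
- stand: coating stand, fixed: drip tray (x -70 to 130, y -140 to 100 mm, 14 mm high), post at its back (x 118, y 50, top 242 mm high), on it a blue clamp (top at 227 mm at most) with a cross rod along y at x 100 mm, and on that a blue block from which one level steel pin points along the stand's -x. Origin: on the bench, below the middle of the pin's neck; z up.
- pin_nominal (a point): nominal middle of the pin's neck, on its axis, 200 mm above the stand's origin; axes as the stand's. Clamp and block are set by hand: the true axis is parallel but lies up to 12 mm higher or lower and up to 8 mm to either side (y), which is not measured: find it by feel or sight. Along x there is no error. All of it holds firm under 25 N.
- pin_shape (a point): nominal tip of the pin, x -35 mm from pin_nominal; same axes. From the tip: cone of diameter 5 mm growing to 9.5 mm at x -24; straight nose of 9.5 mm to x -7; neck of 5.5 mm from x -7 to 8; brass collar of 18 mm from x 8 to 13; then a 9 mm rod to the block at x 87 mm. A plate hung in the neck has its hole's centre about 3 mm below the pin's axis.
- card: small green circuit card, 6 mm thick, 90 mm wide, 50 mm high, standing loose in the rack's back slot (x +42 mm); origin at the middle of its lower edge. Leave alone.
- tape: roll of masking tape lying flat, 90 mm across, 24 mm high; origin at the centre of its underside. Leave alone.
- jar: amber glass jar with a black cap, 56 mm across, 85 mm high; origin at the centre of its underside. Leave alone.
- carton: small cardboard cube, 50 mm; origin at the centre of its underside. Leave alone.
- spool: grey plastic reel, 52 mm across, 40 mm high; origin at the centre of its underside. Leave alone.
- driver: screwdriver with an orange handle, 170 mm long, lying on the bench; origin under its middle. Leave alone.
- parts_box: flat blue plastic box, 70 x 45 x 22 mm; origin at the centre of its underside. Leave alone.
There are look-alikes about, which are no part of the job. Of the things that look like the rack, take the one that is farthest to the robot's left at the start.

How it is judged (in metres and radians):
On the way, in this order (a step that is already met when the one before it is completed fails the run):
1. the plate is lifted out of the rack, clear of its slats (height (world z) of plate above 0.05 m and contact force between plate and rack below 0.05 N), for 0.2 s.
2. the pin is through the hole above the plate's centre of mass, and the plate is over the neck (x of hole_4 in the frame of stand between -0.006 and 0.006 m and y of hole_4 in the frame of stand between -0.0115 and 0.0115 m and z of hole_4 in the frame of stand between 0.182 and 0.216 m), for 0.1 s.
At the end, for the whole second after the job is handed in: Released and at rest on the pin by the hole above its centre of mass, in the neck before the collar: hole centre within 6 mm of the neck's middle along the pin, within 11.5 mm sideways and -18/+12 mm in height of the nominal axis; strip level within 5 degrees, face upright within 11 (x of hole_4 in the frame of stand between -0.006 and 0.006 m and y of hole_4 in the frame of stand between -0.0115 and 0.0115 m and z of hole_4 in the frame of stand between 0.182 and 0.212 m and angle between plate's own y axis and vertical between 1.4835 and 1.6581 rad and angle between plate's own z axis and vertical below 0.2 rad and linear speed of plate below 0.02 m/s and angular speed of plate below 0.15 rad/s and contact force between plate and the fingers below 0.05 N); the robot touches nothing.
It fails at once if the plate is pressed against the stand or its pin with more than 25 N (contact force between plate and stand above 25 N).
It fails at once if the robot pushes the stand or its pin with more than 25 N (contact force between the arm and stand above 25 N).
It fails at once if something else on the bench is moved by more than 25 mm (distance of any of card, tape, jar, carton, spool, driver, parts_box from where it was at the start of the episode above 0.025 m).
It also fails if it takes over 69 s, if anything falls off the work surface, if the arm or the gripper's body presses on something with over 40 N, if the wrist force passes 120 N, or if a joint passes its speed limit or range.

## Working session

There is one attempt and no reset: what is moved stays moved. The work goes in short steps, Python scripts to look and compute and a tool call to move; the robot and the scene stay as the last step left them, time stands still between calls to the robot, and variables do not carry over. Pictures are saved under pics/ and viewed, about 8 in all and at most 12, crops included, and the job is handed in when it is done.

Besides the shell and the picture viewer there is one more tool, called as name([rows], argument=value, ...), one row to a line, values as JSON. drive_tool: Moves the arm, as the interface text tells. Its arguments: {"type":"object","properties":{"increments":{"type":"array","items":{"type":"array","items":{"type":"array","items":{"type":"number"}}}},"grip":{"type":"number"}},"required":["increments"]}

```bash
mkdir -p pics; ls
cat > h.py <<'E'
import numpy as np, cv2
from scipy.spatial.transform import Rotation as Ro
from station import ctrl
def snap(n,f=None):
    s=ctrl.snapshot(n)
    s={k:(np.array(v) if not np.isscalar(v) else v) for k,v in s.items()}
    if f: np.savez('pics/'+f+'.npz',**s); cv2.imwrite('pics/'+f+'.png',s['pixels'])
    return s
def load(f): 
    d=np.load('pics/'+f+'.npz'); return {k:d[k] for k in d}
def ray(s,uv):
    K=s['K'];d=np.array([(uv[0]-K[0,2])/K[0,0],(uv[1]-K[1,2])/K[1,1]])
    p=d.copy()
    for _ in range(20): p=d/(1+float(s['k1'])*(p@p))
    R=s['R'];return -R.T@s['t'], R.T@np.array([p[0],p[1],1.])
def onz(s,uv,z):
    c,d=ray(s,uv);return c+d*(z-c[2])/d[2]
def onpl(s,uv,p,n):
    c,d=ray(s,uv);return c+d*(np.dot(np.array(p)-c,n)/np.dot(d,n))
def proj(s,X):
    c=s['R']@np.array(X,float)+s['t'];p=c[:2]/c[2];p=p*(1+float(s['k1'])*(p@p));K=s['K']
    return np.array([K[0,0]*p[0]+K[0,2],K[1,1]*p[1]+K[1,2]])
def tri(a,ua,b,ub):
    c1,d1=ray(a,ua);c2,d2=ray(b,ub)
    A=np.stack([d1,-d2],1);x=np.linalg.lstsq(A,c2-c1,rcond=None)[0]
    p,q=c1+d1*x[0],c2+d2*x[1];return (p+q)/2,np.linalg.norm(p-q)
E
python3 - <<'E'
from h import *
a=snap('scene','scene0');b=snap('top','top0');w=snap('wrist','wrist0')
for s in(a,b,w):print((-s['R'].T@s['t']).round(),s['K'][0,0],s['k1'],s['R'].round(2).tolist())
o=ctrl.observe();print(o,ctrl.grip_depth,Ro.from_quat(o['ee_rot']).as_matrix().round(3))
E
```

```text
pics
[1070.  256. 1075.] 387.937697335626 -0.019002993059744133 [[-0.41, 0.91, -0.0], [0.75, 0.33, -0.57], [-0.52, -0.23, -0.82]]
[ 225.   -3. 1539.] 509.6844107849905 0.00479778031443417 [[0.07, -1.0, -0.0], [-0.98, -0.07, -0.2], [0.2, 0.02, -0.98]]
[ 329. -537.  385.] 316.98858173848464 -0.0219387747780084 [[0.43, -0.91, -0.0], [-0.88, -0.41, 0.25], [-0.23, -0.11, -0.97]]
{'time_s': 0.15, 'joint_positions': array([ 1.02736345,  0.43504541,  0.02498865,  1.57385577, -0.01159878,
        1.13401412, -0.07508622]), 'qvel': array([ 6.54668042e-04, -1.79161959e-03, -9.66900206e-05, -1.72963453e-03,
       -2.30990473e-03, -4.67539924e-04,  6.91732356e-04]), 'effort': array([ 2.66193463e-03, -6.68260145e+01,  9.86279435e-01, -3.14691031e+01,
       -6.05027843e-02,  3.93772312e-02,  1.17490490e-04]), 'eef_pos': array([ 266.47221095, -564.930016  ,  226.14881767]), 'ee_rot': array([-0.59702084,  0.37897695, -0.37823352,  0.59739601]), 'wrist_force': array([ 0.79789055, -0.33924305,  0.19232959]), 'moment': array([-0.01158858,  0.04110294,  0.02911544]), 'opening': 91.92196517993114} 18.8 [[ 0.427 -0.001  0.904]
 [-0.904  0.001  0.427]
 [-0.001 -1.    -0.   ]]
```

View pics/scene0.png

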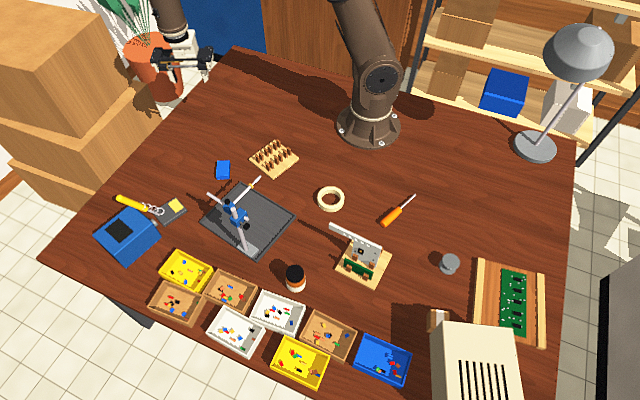

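View pics/top0.png

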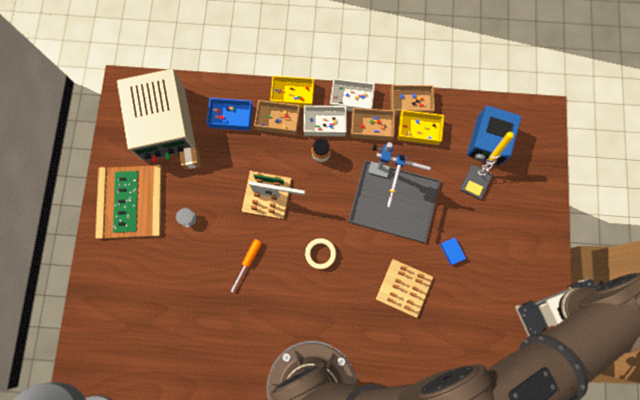

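Racks in the top view: a slotted rack with the plate at (267,195), a slotted rack without a plate at (406,288), and a PCB holder frame at (128,202), which has no slots. The slotted rack farthest left is the one at (267,195). The stand is at (396,200), with its pin running from (398,165) to (391,205). I'll check the choice in a close crop.

Run:
```python
from h import *
a=load('scene0')['pixels'];b=load('top0')['pixels']
f=lambda im,x,y,w,h,k:cv2.resize(im[y:y+h,x:x+w],None,fx=k,fy=k,interpolation=cv2.INTER_CUBIC)
A=f(b,232,160,80,60,5);B=f(a,322,215,80,60,5);C=f(b,345,140,100,60,4);D=f(a,195,165,100,60,4)
C=cv2.copyMakeBorder(C,0,60,0,0,0);D=cv2.copyMakeBorder(D,0,60,0,0,0)
cv2.imwrite('pics/crop1.png',np.vstack([np.hstack([A,B]),np.hstack([C,D])])[:600])
b=load('top0');a=load('scene0')
for n,u in (('plateL',(249,190)),('plateR',(303,191))):print(n,onz(b,u,124+12))
print(proj(b,[600,200,20]),[onz(b,u,0) for u in((267,195),(396,200))])
```

```text
plateL [534.93203289 214.23754666 136.        ]
plateR [543.27276146  61.86881904 136.        ]
[260.7357744  178.27417657] [array([553.2617449 , 178.21975933,   0.        ]), array([ 566.82821899, -220.1189391 ,    0.        ])]
```

View pics/crop1.png

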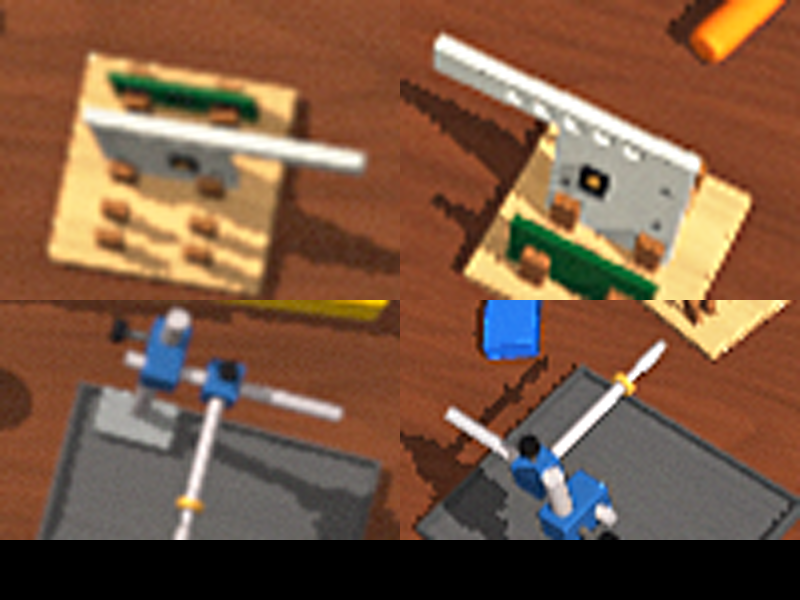

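The close crop shows the plate in the middle slot, its leg on the left (+y), the card behind it, and the strip overhanging to the right. That confirms the rack. The pin points toward the robot, with its brass collar at about top px (391,190). Next come the coarse measurements.

Run:
```python
from h import *
a=load('scene0');b=load('top0')
def big(m,off):
    c,_=cv2.findContours(m,cv2.RETR_EXTERNAL,cv2.CHAIN_APPROX_NONE);c=max(c,key=cv2.contourArea);return c+np.array(off),cv2.contourArea(c)
# plate top in top view: bright grey
for s,n,(x,y,w,h),z in((b,'top',(232,170,90,45),136),(a,'scene',(322,215,80,40),136)):
    im=s['pixels'][y:y+h,x:x+w].astype(int);m=((im.min(2)>190)&(im.max(2)-im.min(2)<35)).astype('uint8')
    c,A=big(m,(x,y));r=cv2.minAreaRect(c);bx=cv2.boxPoints(r)
    print(n,A,r,[onz(s,p,z).round(1)[:2].tolist() for p in bx])
# tray
im=b['pixels'][155:250,340:450].astype(int);m=((im.max(2)<110)&(im.max(2)-im.min(2)<18)).astype('uint8')
c,A=big(cv2.morphologyEx(m,cv2.MORPH_CLOSE,np.ones((9,9))),(340,155));r=cv2.minAreaRect(cv2.convexHull(c));bx=cv2.boxPoints(r)
print('tray',A,r,bx.tolist());P=np.array([onz(b,p,14) for p in bx])[:,:2];print(P.round(1).tolist(),np.linalg.norm(np.diff(P,axis=0),axis=1))
# brass
for s,(x,y,w,h) in((b,(375,170,40,40)),(a,(240,170,30,30))):
    im=s['pixels'][y:y+h,x:x+w];hs=cv2.cvtColor(im,cv2.COLOR_BGR2HSV).astype(int)
    m=(hs[...,0]>15)&(hs[...,0]<35)&(hs[...,1]>130)&(hs[...,2]>120);v,u=np.nonzero(m);print('brass',len(u),u.mean()+x,v.mean()+y)
    s['br']=(u.mean()+x,v.mean()+y)
print(tri(b,b['br'],a,a['br']))
```

```text
top 89.0 ((276.0, 186.99998474121094), (54.909263610839844, 2.6303837299346924), 9.462322235107422) [[552.9, 216.9], [560.5, 216.4], [545.6, 61.2], [538.0, 61.8]]
scene 102.0 ((354.6098937988281, 236.81272888183594), (57.26474380493164, 5.625504016876221), 25.641006469726562) [[553.3, 64.7], [535.2, 64.5], [550.9, 222.5], [568.1, 221.4]]
tray 4792.5 ((396.6224365234375, 194.16600036621094), (78.97360229492188, 78.97360229492188), 14.931418418884277) [[348.29461669921875, 222.14524841308594], [368.6431884765625, 145.8382110595703], [444.95025634765625, 166.18675231933594], [424.6016845703125, 242.49378967285156]]
[[484.5, -77.0], [730.4, -125.6], [681.9, -364.7], [439.7, -309.3]] [250.56129879 244.00292437 248.45042144]
brass 16 392.0 190.625
brass 24 255.75 181.20833333333334
(array([ 541.23484026, -170.37962984,  209.98706958]), np.float64(18.062434851169844))
```

Run:
```python
from h import *
a=load('scene0');b=load('top0')
for s,(x,y,w,h) in((b,(385,183,14,14)),(a,(245,180,14,12))):
    im=s['pixels'][y:y+h,x:x+w];hs=cv2.cvtColor(im,cv2.COLOR_BGR2HSV).astype(int)
    m=(hs[...,0]>12)&(hs[...,0]<35)&(hs[...,1]>110)&(hs[...,2]>100);v,u=np.nonzero(m);print('brass',len(u),u.mean()+x,v.mean()+y)
    s['br']=(u.mean()+x,v.mean()+y)
X,e=tri(b,b['br'],a,a['br']);print(X,e)
print('tip',tri(b,(390,206),a,(260,177)))
for u in((390,206),(392,190.6),(398.5,161)):print(onz(b,u,200))
for q in ([549,139,136],[545,100,136]):
    o=ctrl.observe();R=Ro.from_quat(o['ee_rot']).as_matrix();print((R.T@(np.array(q)-o['eef_pos'])).round(1))
```

```text
brass 18 392.22222222222223 190.66666666666666
brass 17 250.64705882352942 185.41176470588235
[ 547.90499086 -178.922701    192.24440681] 6.100417136531883
tip (array([ 506.14467767, -174.31561663,  184.54148939]), np.float64(9.295463877248912))
[ 504.844369   -176.64679411  200.        ]
[ 547.50613453 -180.11765954  200.        ]
[ 631.55851893 -194.12478505  200.        ]
[-516.    90.7  555.9]
[-482.4   90.7  535.6]
```

drive_tool([
  [[-30,-40,52,0,-0.12,0],[-60,-74,104,0,-0.25,0],[-90,-74,156,0,-0.4,0],[-120,-74,208,0,-0.55,0],[-150,-74,260,0,-0.7,0],[-180,-74,310,0,-0.85,0],[-210,-74,360,0,-0.99,0],[-235,-74,403,0,-0.99,0]],
], grip=-1)

```text
time_s: 1.15
eef_pos: [531.8, -178.4, 300.7]
ee_rot: [-0.705, 0.048, -0.048, 0.706]
wrist_force: [1.0, -1.9, 0.1]
opening: 16.3
```

drive_tool([
  [[0,0,0,0,0,0],[0,0,0,0,0,0]],
])

```text
time_s: 1.4
eef_pos: [530.5, -181.3, 300.4]
ee_rot: [0.706, -0.05, 0.049, -0.705]
wrist_force: [-0.7, -0.7, 0.1]
opening: 0.9
```

Run:
```python
from h import *
w=snap('wrist','w1');o=ctrl.observe();print(o['time_s'],o['eef_pos'],Ro.from_quat(o['ee_rot']).as_matrix().round(3).tolist(),o['wrist_force'],o['opening'])
print(-w['R'].T@w['t'])
```

```text
1.45 [ 530.22057862 -182.02926627  300.4197735 ] [[0.99, -0.001, 0.141], [-0.141, -0.001, 0.99], [-0.001, -1.0, -0.001]] [ 0.25470084 -0.08161504  0.30097365] 0.39286727653627224
[ 540.51550725 -114.78609297  459.14144561]
```

View pics/w1.png

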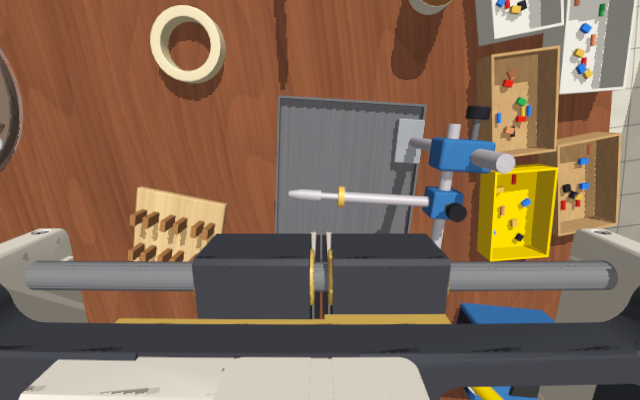

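The wrist view shows the pin from tip (289,195) over the collar (341,197) to the block's left edge (428,201), with the tray behind it. The known length of 122 mm gives the height.

Run:
```python
from h import *
w=load('w1');b=load('top0')
im=w['pixels'].astype(int)
hs=cv2.cvtColor(w['pixels'],cv2.COLOR_BGR2HSV).astype(int)
m=np.zeros((400,640),bool);m[180:215,330:350]=1
m&=(hs[...,1]>120)&(hs[...,2]>100)&(hs[...,0]<35)
v,u=np.nonzero(m);col=np.array([u.mean(),v.mean()]);print('collar',col,len(u),u.min(),u.max(),v.min(),v.max())
# pin profile: per column bright centroid
cs=[]
for x in list(range(284,338,3))+list(range(346,440,5)):
    g=im[183:215,x].max(1)-im[183:215,x].min(1); br=im[183:215,x].min(1)
    k=np.nonzero(br>125)[0]
    cs.append((x,k.mean()+183 if len(k) else None,len(k)))
print(cs)
C=np.array([(x,y) for x,y,n in cs if n>2 and x<425]);p=np.polyfit(C[:,0],C[:,1],1);print(p)
tip=(287.5,np.polyval(p,287.5));blk=(427,np.polyval(p,427))
for z in (190,200,210):
    T,B,K=[onz(w,q,z) for q in(tip,blk,(col[0],np.polyval(p,col[0])))]
    print(z,T.round(1),K.round(1),B.round(1),np.linalg.norm(B-T),np.linalg.norm(K-T),np.degrees(np.arctan2(*(B-T)[[1,0]])))
print(tri(w,col,b,(392.1,190.7)))
# tray corners
for q in((278,97),(425,104)):print(onz(w,q,14))
print(im[196,282:300].min(1),im[200,420:436].tolist())
```

```text
collar [340.77391304 196.22608696] 115 338 344 187 206
[(284, None, 0), (287, None, 0), (290, np.float64(193.0), 7), (293, np.float64(193.5), 8), (296, np.float64(193.0), 9), (299, np.float64(193.5), 10), (302, np.float64(193.5), 10), (305, np.float64(194.0), 11), (308, np.float64(194.0), 11), (311, np.float64(194.0), 11), (314, np.float64(194.0), 11), (317, np.float64(194.5), 10), (320, np.float64(195.0), 11), (323, np.float64(195.0), 7), (326, np.float64(195.0), 7), (329, np.float64(195.0), 7), (332, np.float64(195.5), 6), (335, np.float64(196.0), 7), (346, np.float64(196.0), 11), (351, np.float64(196.5), 10), (356, np.float64(196.5), 10), (361, np.float64(197.0), 11), (366, np.float64(197.5), 10), (371, np.float64(197.5), 10), (376, np.float64(198.0), 11), (381, np.float64(198.0), 11), (386, np.float64(198.5), 10), (391, np.float64(198.5), 10), (396, np.float64(199.5), 10), (401, np.float64(199.5), 10), (406, np.float64(199.5), 10), (411, np.float64(200.0), 9), (416, np.float64(200.5), 10), (421, np.float64(200.5), 10), (426, np.float64(200.5), 10), (431, None, 0), (436, None, 0)]
[... 222 characters left out ...]
193.4  200. ] 118.00584754252615 44.79745660457437 -11.513729656104134
210 [ 505.9 -167.8  210. ] [ 548.1 -176.4  210. ] [ 617.1 -190.4  210. ] 113.4521241014246 43.06876914975597 -11.513729656104138
(array([ 548.74400795, -181.05649873,  193.18740301]), np.float64(0.5491044040510459))
[488.0742832 -77.9282022  14.       ]
[ 682.53908426 -114.45320746   14.        ]
[119 119 117 116 115 115 119 127 136 144 151 157 162 166 170 173 176 178] [[240, 235, 242], [240, 236, 242], [240, 236, 242], [240, 236, 242], [241, 237, 243], [241, 237, 243], [241, 237, 243], [241, 237, 243], [146, 142, 146], [114, 97, 86], [88, 55, 28], [89, 56, 30], [91, 59, 29], [135, 89, 44], [167, 111, 54], [185, 126, 62]]
```

drive_tool([
  [[-7.5,40,5,0,0.05,0],[-7.5,70,5,0,0.05,0],[-7.5,85,5,0,0.05,0],[-7.5,92,5,0,0.05,0],[-7.5,94,5,0,0.05,0],[-7.5,95,5,0,0.05,0],[-7.5,95,5,0,0.05,0]],
])

```text
time_s: 2.33
eef_pos: [524.5, -174.9, 206.3]
ee_rot: [0.704, -0.067, 0.067, -0.704]
wrist_force: [-0.3, 1.2, -0.1]
opening: 0.5
```

drive_tool([
  [[0,0.5,0,0,0,0],[0,1,0,0,0,0],[0,1.5,0,0,0,0],[0,2,0,0,0,0]],
])

```text
time_s: 2.82
eef_pos: [524.2, -174.8, 203.7]
ee_rot: [0.704, -0.067, 0.067, -0.704]
wrist_force: [-0.3, -0.2, -0.2]
opening: 0.2
```

drive_tool([
  [[0,0.5,0,0,0,0],[0,1,0,0,0,0],[0,1.5,0,0,0,0],[0,2,0,0,0,0]],
])

```text
time_s: 3.32
eef_pos: [524.2, -174.8, 201.7]
ee_rot: [0.704, -0.067, 0.067, -0.704]
wrist_force: [-0.2, -0.6, 0.2]
opening: 0.6
```

drive_tool([
  [[0,0.5,0,0,0,0],[0,1,0,0,0,0],[0,1.5,0,0,0,0],[0,2,0,0,0,0]],
])

```text
time_s: 3.82
eef_pos: [524.2, -174.9, 199.7]
ee_rot: [0.704, -0.067, 0.067, -0.704]
wrist_force: [-0.1, 0.2, -0.2]
opening: 0.2
```

drive_tool([
  [[0,0.5,0,0,0,0],[0,1,0,0,0,0],[0,1,0,0,0,0]],
])

```text
time_s: 4.2
eef_pos: [524.1, -174.8, 198.7]
ee_rot: [0.704, -0.067, 0.067, -0.704]
wrist_force: [-0.2, -0.1, 0.1]
opening: 0.4
```

drive_tool([
  [[0,0.5,0,0,0,0],[0,1,0,0,0,0],[0,1,0,0,0,0]],
])

```text
time_s: 4.58
eef_pos: [524.1, -174.8, 197.7]
ee_rot: [0.704, -0.067, 0.067, -0.704]
wrist_force: [-0.5, 0.1, 0.7]
opening: 0.4
```

drive_tool([
  [[0,0.5,0,0,0,0],[0,1,0,0,0,0],[0,1,0,0,0,0]],
])

```text
time_s: 4.95
eef_pos: [524.1, -174.8, 196.7]
ee_rot: [0.704, -0.067, 0.067, -0.704]
wrist_force: [0.2, -0.4, -0.2]
opening: 0.3
```

drive_tool([
  [[0,0.5,0,0,0,0],[0,0.7,0,0,0,0],[0,0.7,0,0,0,0]],
])

```text
time_s: 5.32
eef_pos: [524.1, -174.8, 196.0]
ee_rot: [0.704, -0.067, 0.067, -0.704]
wrist_force: [-0.1, -0.8, 0.4]
opening: 0.3
```

drive_tool([
  [[0,0.5,0,0,0,0],[0,0.8,0,0,0,0],[0,0.8,0,0,0,0]],
])

```text
time_s: 5.7
eef_pos: [524.1, -174.8, 195.2]
ee_rot: [0.704, -0.067, 0.067, -0.704]
wrist_force: [-0.3, -1.0, -0.2]
opening: 0.3
```

drive_tool([
  [[0,0.5,0,0,0,0],[0,0.8,0,0,0,0],[0,0.8,0,0,0,0]],
])

```text
time_s: 6.08
eef_pos: [524.1, -174.8, 194.4]
ee_rot: [0.704, -0.067, 0.067, -0.704]
wrist_force: [0.3, 0.6, 0.4]
opening: 0.5
```

drive_tool([
  [[0,0.5,0,0,0,0],[0,0.8,0,0,0,0],[0,0.8,0,0,0,0]],
])

```text
time_s: 6.45
eef_pos: [524.2, -174.9, 193.7]
ee_rot: [0.704, -0.067, 0.067, -0.704]
wrist_force: [-0.1, -0.3, 0.9]
opening: 0.1
```

drive_tool([
  [[0,0.5,0,0,0,0],[0,0.8,0,0,0,0],[0,0.8,0,0,0,0]],
])

```text
time_s: 6.82
eef_pos: [524.3, -174.9, 193.4]
ee_rot: [0.704, -0.067, 0.067, -0.704]
wrist_force: [-2.2, 1.4, 6.5]
opening: 0.5
```

drive_tool([
  [[0,0.5,0,0,0,0],[0,0.8,0,0,0,0],[0,0.8,0,0,0,0]],
])

```text
time_s: 7.2
eef_pos: [524.4, -174.9, 193.2]
ee_rot: [0.704, -0.067, 0.067, -0.704]
wrist_force: [-4.6, 0.9, 11.1]
opening: 0.1
```

Run:
```python
from h import *
w=snap('wrist','w2');o=ctrl.observe();print(o['eef_pos'],o['wrist_force'],(-w['R'].T@w['t']))
s=w['pixels'][120:330,170:490];cv2.imwrite('pics/w2c.png',cv2.resize(s,None,fx=2,fy=2))
```

```text
[ 524.38500361 -174.85432635  193.17847936] [-4.56124056  1.26382603 10.57402318] [ 537.46519368 -108.8554407   351.94582759]
```

View pics/w2c.png

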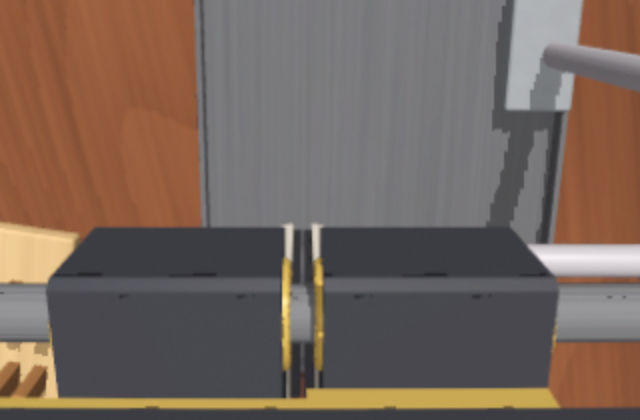

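drive_tool([
  [[0,-55,0,0,0,0],[0,-100,20,0,0,0],[-10,-100,75,0,-0.094,0],[-15,-100,130,0,-0.094,0],[-20,-100,185,0,-0.094,0],[-29,-90,235,0,-0.094,0],[-29,-40,244,0,-0.094,0],[-29,-40,244,0,-0.094,0]],
], grip=1)

```text
time_s: 8.25
eef_pos: [539.4, 70.4, 229.2]
ee_rot: [0.707, -0.036, 0.031, -0.706]
wrist_force: [-0.2, -0.2, 0.1]
opening: 76.1
```

drive_tool([
  [[0,0,0,0,0,0],[0,0,0,0,0,0],[0,0,0,0,0,0]],
])

```text
time_s: 8.62
eef_pos: [542.5, 69.7, 233.3]
ee_rot: [-0.706, 0.034, -0.035, 0.706]
wrist_force: [-0.1, 0.1, -0.2]
opening: 91.4
```

Run:
```python
from h import *
w=snap('wrist','w3');o=ctrl.observe();print(o['time_s'],o['eef_pos'],Ro.from_quat(o['ee_rot']).as_matrix().round(3).tolist(),o['opening'],(-w['R'].T@w['t']))
```

```text
8.675 [542.27909484  69.79194149 232.99915167] [[0.995, 0.002, 0.097], [-0.097, -0.0, 0.995], [0.002, -1.0, 0.0]] 91.9190215817529 [549.11981584 136.47409233 392.07399087]
```

View pics/w3.png

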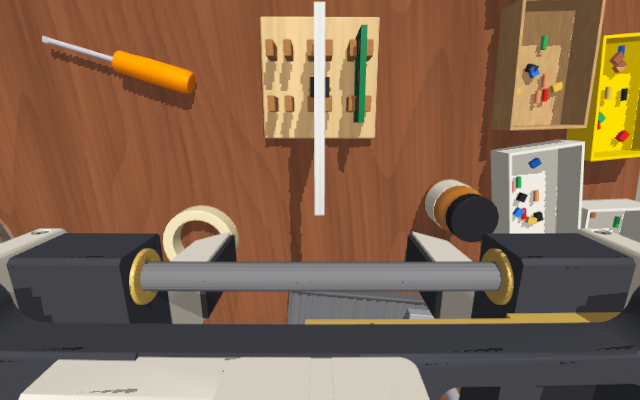

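The plate's top edge runs straight up the image from (319.5,215) to about (319.5,2), so the tool is already aligned with it.

Run:
```python
from h import *
w=load('w3');im=w['pixels'].astype(int)
m=(im.min(2)>195)&((im.max(2)-im.min(2))<30);m[:,:310]=0;m[:,332:]=0;m[222:]=0
rows=[(y,np.nonzero(m[y])[0].mean(),m[y].sum(),np.nonzero(m[y])[0].min(),np.nonzero(m[y])[0].max()) for y in range(0,222) if m[y].sum()>2]
print(rows[:4],rows[-3:],rows[::30])
t=(np.mean([r[1] for r in rows[:15]]),rows[0][0]-.5);bt=(np.mean([r[1] for r in rows[-15:]]),rows[-1][0]+.5)
A=onz(w,t,136);B=onz(w,bt,136);print(A,B,np.linalg.norm(A-B))
d=(A-B)/np.linalg.norm(A-B);print('plate y dir',d)
P=B+80*d;P2=A-80*d;print('centre from each end',P,P2)
o=ctrl.observe();R=Ro.from_quat(o['ee_rot']).as_matrix()
G=(P+P2)/2-1*d;G[2]=136-12-18.8
print('target',G,'tool delta',(R.T@(G-o['eef_pos'])).round(2),'turn(tool y)',np.arctan2((R.T@d)[0],(R.T@d)[2]))
```

```text
[(2, np.float64(319.0), np.int64(11), np.int64(314), np.int64(324)), (3, np.float64(319.0), np.int64(11), np.int64(314), np.int64(324)), (4, np.float64(319.0), np.int64(11), np.int64(314), np.int64(324)), (5, np.float64(319.0), np.int64(11), np.int64(314), np.int64(324))] [(212, np.float64(319.0), np.int64(9), np.int64(315), np.int64(323)), (213, np.float64(319.0), np.int64(9), np.int64(315), np.int64(323)), (214, np.float64(319.5), np.int64(6), np.int64(316), np.int64(323))] [(2, np.float64(319.0), np.int64(11), np.int64(314), np.int64(324)), (32, np.float64(319.0), np.int64(11), np.int64(314), np.int64(324)), (62, np.float64(319.0), np.int64(11), np.int64(314), np.int64(324)), (92, np.float64(318.5), np.int64(10), np.int64(314), np.int64(323)), (122, np.float64(319.5), np.int64(10), np.int64(315), np.int64(324)), (152, np.float64(319.0), np.int64(9), np.int64(315), np.int64(323)), (182, np.float64(319.0), np.int64(9), np.int64(315), np.int64(323)), (212, np.float64(319.0), np.int64(9), np.int64(315), np.int64(323))]
[556.79252401 218.91203165 136.        ] [540.80324706  59.42589588 136.        ] 160.28563403706536
plate y dir [0.0997549  0.99501204 0.        ]
centre from each end [548.78363884 139.02685911 136.        ] [548.81213224 139.31106842 136.        ]
target [548.69813064 138.17395173 105.2       ] tool delta [ -0.44 127.81  68.66] turn(tool y) 0.0028325553195363384
```

drive_tool([
  [[-0.4,30,45,0,0,0],[-0.4,80,68.7,0,0,0],[-0.4,115,68.7,0,0,0],[-0.4,127.8,68.7,0,0,0],[-0.4,127.8,68.7,0,0,0],[-0.4,127.8,68.7,0,0,0]],
])

```text
time_s: 9.43
eef_pos: [549.1, 138.7, 105.8]
ee_rot: [-0.706, 0.033, -0.035, 0.707]
wrist_force: [-0.1, 0.3, -0.5]
opening: 91.6
```

drive_tool([
  [[0,0,0,0,0,0],[0,0,0,0,0,0],[0,0,0,0,0,0],[0,0,0,0,0,0],[0,0,0,0,0,0],[0,0,0,0,0,0],[0,0,0,0,0,0],[0,0,0,0,0,0]],
], grip=-1)

```text
time_s: 10.42
eef_pos: [548.0, 138.7, 104.2]
ee_rot: [0.706, -0.034, 0.034, -0.706]
wrist_force: [0.1, 0.7, 0.3]
opening: 16.2
```

drive_tool([
  [[0,0,0,0,0,0],[0,0,0,0,0,0],[0,0,0,0,0,0],[0,0,0,0,0,0]],
])

```text
time_s: 10.92
eef_pos: [548.0, 138.7, 104.2]
ee_rot: [0.706, -0.034, 0.034, -0.706]
wrist_force: [-0.0, 0.5, -0.3]
opening: 7.9
```

Run:
```python
from h import *
o=ctrl.observe();print(o['time_s'],o['eef_pos'],Ro.from_quat(o['ee_rot']).as_matrix().round(3).tolist(),o['opening'],o['wrist_force'],o['moment'])
```

```text
10.925 [548.02142327 138.67812643 104.2286196 ] [[0.995, 0.0, 0.096], [-0.096, -0.0, 0.995], [0.0, -1.0, -0.0]] 7.929422414561099 [-0.03250161  0.4861555  -0.26909202] [ 0.02936637 -0.18331643  0.01901149]
```

drive_tool([
  [[0,-4,0,0,0,0],[0,-12,0,0,0,0],[0,-24,0,0,0,0],[0,-38,0,0,0,0],[0,-52,0,0,0,0],[0,-64,0,0,0,0],[0,-70,0,0,0,0],[0,-70,0,0,0,0]],
])

```text
time_s: 11.92
eef_pos: [548.1, 138.7, 174.6]
ee_rot: [-0.706, 0.034, -0.034, 0.706]
wrist_force: [0.8, -0.5, -2.5]
opening: 7.7
```

drive_tool([
  [[-15,0,-15,0,0,0],[-40,0,-50,0,0.02,0],[-50,0,-100,0,0.04,0],[-50,0,-150,0,0.06,0],[-45,0,-200,0,0.08,0],[-40,0,-250,0,0.1,0],[-36,0,-300,0,0.1,0],[-33,0,-330,0,0.1,0]],
])

```text
time_s: 12.92
eef_pos: [481.4, -188.5, 173.2]
ee_rot: [-0.703, 0.071, -0.069, 0.704]
wrist_force: [-0.2, 0.1, -2.5]
opening: 8.2
```

drive_tool([
  [[1,0,-8,0,0,0],[1,0,-10,0,0,0],[1,0,-10,0,0,0],[1,0,-10,0,0,0]],
])

```text
time_s: 13.42
eef_pos: [482.8, -195.3, 174.3]
ee_rot: [-0.704, 0.068, -0.069, 0.704]
wrist_force: [0.6, -0.1, -1.5]
opening: 7.9
```

Run:
```python
from h import *
w=snap('wrist','w4');snap('scene','s4')
o=ctrl.observe();print(o['time_s'],o['eef_pos'],Ro.from_quat(o['ee_rot']).as_matrix().round(3).tolist(),o['opening'],o['wrist_force'],o['moment'],(-w['R'].T@w['t']))
cv2.imwrite('pics/w4c.png',cv2.resize(w['pixels'][:300,150:550],None,fx=2,fy=2))
```

```text
13.525 [ 482.74432063 -195.78410542  174.36762879] [[0.981, 0.0, 0.193], [-0.193, 0.0, 0.981], [0.0, -1.0, 0.0]] 7.876761758004239 [-0.69414931  0.38283767 -2.3897922 ] [-0.1208586  -0.03783489 -0.00608969] [ 496.27076722 -129.4794003   333.16348758]
```

View pics/w4c.png

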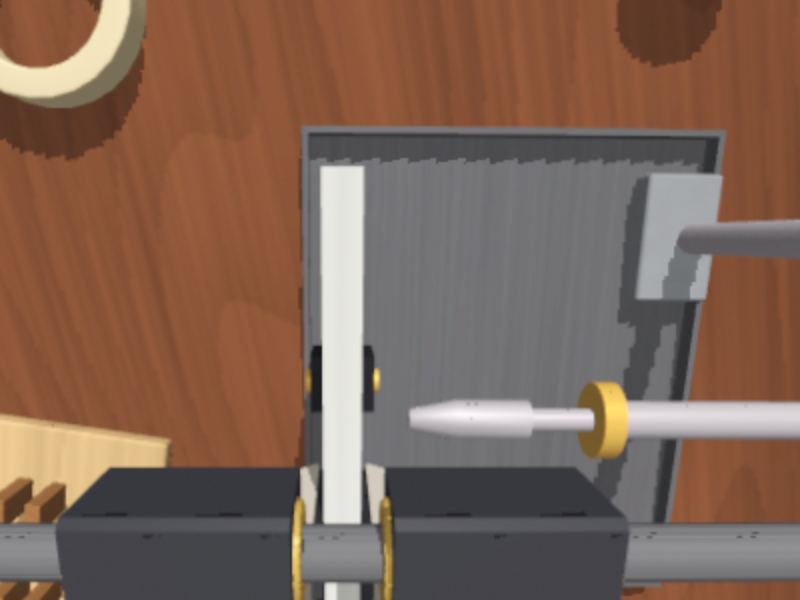

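The wrist view shows the strip from its far end at crop (342,165), full-image (321,82), down to the fingers. The pin lies level in the picture, with tip (354,209), collar (452,210) and rod to the right. Next I'll compare both in the tool frame.

Run:
```python
from h import *
w=load('w4');im=w['pixels'].astype(int);o=ctrl.observe();R=Ro.from_quat(o['ee_rot']).as_matrix();T=o['eef_pos']
loc=lambda X:(R.T@(X-T)).round(2)
g=im.min(2)
col=g[70:100,321];print('end',col.tolist())
e=70+np.argmax(np.diff(col))+.5
print('plate end tool coords',loc(onz(w,(321,e),T[2]+31.8)))
for u in (316,325): pass
for y in (90,130,170,210):
    k=np.nonzero(g[y,300:345]>190)[0]+300;print(y,k.min(),k.max(),loc(onz(w,((k.min()+k.max())/2,y),T[2]+31.8)))
pts=[]
for x in list(range(368,412,4))+list(range(470,560,8)):
    c=g[195:225,x];k=np.nonzero(c>150)[0]+195;pts.append((x,k.min(),k.max()))
print(pts)
hs=cv2.cvtColor(w['pixels'],cv2.COLOR_BGR2HSV).astype(int);m=np.zeros((400,640),bool);m[185:235,430:475]=1
m&=(hs[...,1]>120)&(hs[...,2]>80)&(hs[...,0]<35);v,u=np.nonzero(m);print('collar',u.min(),u.max(),v.min(),v.max())
for z in(188.9,192):
  for x,a,b in (pts[2],pts[6],pts[-1],(354.5,209,209),((u.min()+u.max())/2,v.min(),v.max())):print(z,x,loc(onz(w,(x,(a+b)/2),z)))
# level check in scene
for n,st in(('scene0',(np.array([540.8,59.4,136]),np.array([556.8,218.9,136]))),('s4',None)):
    s=load(n)
    if st is None:
        f=lambda y:T+R@np.array([0,-31.8,y]); st=(f(-79.5),f(80.5))
    p,q=proj(s,st[0]),proj(s,st[1]);c=((p+q)/2);L=np.linalg.norm(q-p)
    i=s['pixels'].astype(int);m=(i.min(2)>195)&(i.max(2)-i.min(2)<35)
    yy,xx=np.mgrid[:400,:640];d=(q-p)/L;al=(xx-c[0])*d[0]+(yy-c[1])*d[1];pe=-(xx-c[0])*d[1]+(yy-c[1])*d[0]
    m&=(abs(al)<L/2)&(abs(pe)<5);cc=np.polyfit(al[m],pe[m],1)
    print(n,p,q,m.sum(),'slope deg',np.degrees(cc[0]),'offset',cc[1])
```

```text
end [81, 80, 81, 80, 80, 80, 80, 80, 80, 82, 121, 120, 131, 204, 222, 222, 222, 222, 222, 222, 222, 222, 222, 222, 222, 222, 222, 222, 222, 222]
plate end tool coords [  0.72 -31.8   81.3 ]
90 310 331 [  0.53 -31.8   78.6 ]
130 311 330 [  0.51 -31.8   63.75]
170 311 330 [  0.5 -31.8  48. ]
210 312 330 [  0.69 -31.8   31.22]
[(368, np.int64(202), np.int64(214)), (372, np.int64(201), np.int64(215)), (376, np.int64(200), np.int64(215)), (380, np.int64(200), np.int64(216)), (384, np.int64(200), np.int64(216)), (388, np.int64(200), np.int64(216)), (392, np.int64(200), np.int64(216)), (396, np.int64(200), np.int64(216)), (400, np.int64(200), np.int64(216)), (404, np.int64(200), np.int64(216)), (408, np.int64(200), np.int64(217)), (470, np.int64(201), np.int64(216)), (478, np.int64(201), np.int64(216)), (486, np.int64(201), np.int64(216)), (494, np.int64(201), np.int64(216)), (502, np.int64(201), np.int64(216)), (510, np.int64(201), np.int64(216)), (518, np.int64(201), np.int64(216)), (526, np.int64(201), np.int64(216)), (534, np.int64(201), np.int64(216)), (542, np.int64(201), np.int64(216)), (550, np.int64(201), np.int64(217)), (558, np.int64(201), np.int64(217))]
collar 439 462 191 228
188.9 376 [ 26.72 -14.52  27.46]
188.9 392 [ 34.32 -14.52  27.21]
188.9 558 [114.38 -14.5   26.59]
188.9 354.5 [ 16.57 -14.53  26.74]
188.9 450.5 [ 62.26 -14.52  26.43]
192 376 [ 26.16 -17.62  28.33]
192 392 [ 33.59 -17.62  28.08]
192 558 [111.93 -17.6   27.47]
192 354.5 [ 16.23 -17.63  27.62]
192 450.5 [ 60.93 -17.62  27.32]
scene0 [327.5690742  222.80594954] [379.66408489 247.96905883] 173 slope deg 0.1972885813788369 offset -0.13452259459415036
s4 [234.3377069 152.136325 ] [276.67460323 176.58781662] 72 slope deg -3.2632353991734164 offset 0.5107314742600919
```

Run:
```python
from h import *
s=load('s4')['pixels'];cv2.imwrite('pics/s4c.png',cv2.resize(s[125:225,205:305],None,fx=6,fy=6,interpolation=cv2.INTER_CUBIC))
```

View pics/s4c.png

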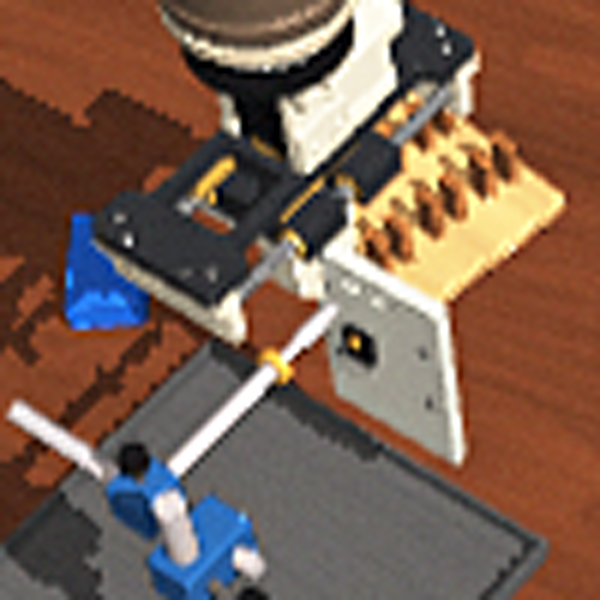

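The scene crop shows the plate held level to the eye, with the pin tip just in front of it at crop (330,312) and two holes near (345,285) and (375,300). I'll check the edge tilt with numbers.

Run:
```python
from h import *
s=load('s4');T=np.array([482.74,-195.78,174.37]);R=np.array([[.981,0,.193],[-.193,0,.981],[0,-1,0]])
for th in (0,2,4):
    Q=Ro.from_rotvec([np.radians(th),0,0]).as_matrix() # about tool x through grasp point
    f=lambda y,z:R@(np.array([0,-18.8,0])+Q@np.array([4,(18.8+92.2-z),y+.5]))+T
    pr=lambda y,z:((proj(s,f(y,z))-[205,125])*6+2.5).round(0)
    print(th,f(80,124)[2].round(1),[pr(*q).tolist() for q in((80,124),(80,0),(0,0),(27,113),(45,113))])
i=s['pixels'].astype(int)
```

```text
0 206.2 [[427.0, 317.0], [447.0, 465.0], [328.0, 393.0], [343.0, 282.0], [372.0, 298.0]]
2 209.0 [[426.0, 313.0], [453.0, 465.0], [333.0, 396.0], [343.0, 280.0], [371.0, 296.0]]
4 211.8 [[424.0, 309.0], [458.0, 465.0], [339.0, 399.0], [342.0, 279.0], [371.0, 294.0]]
```

drive_tool([
  [[0,3,-0.4,0,0,0],[0,5.8,-0.8,0,0,0],[4,5.8,-0.8,0,0,0],[8,5.8,-0.8,0,0,0],[8,5.8,-0.8,0,0,0],[8,5.8,-0.8,0,0,0]],
])

```text
time_s: 14.28
eef_pos: [490.2, -199.0, 168.4]
ee_rot: [0.704, -0.069, 0.069, -0.704]
wrist_force: [-0.5, -0.1, -2.6]
opening: 7.7
```

drive_tool([
  [[2,0,0,0,0,0],[4,0,0,0,0,0],[6,0,0,0,0,0],[8,0,0,0,0,0],[8,0,0,0,0,0]],
])

```text
time_s: 14.9
eef_pos: [498.2, -200.5, 168.4]
ee_rot: [-0.704, 0.069, -0.069, 0.704]
wrist_force: [0.6, 0.3, -1.7]
opening: 7.9
```

drive_tool([
  [[1,0,0,0,0,0],[2,0,0,0,0,0],[3,0,0,0,0,0],[3,0,0,0,0,0]],
])

```text
time_s: 15.4
eef_pos: [501.0, -201.1, 168.4]
ee_rot: [0.704, -0.069, 0.069, -0.704]
wrist_force: [0.5, 0.3, -1.6]
opening: 7.9
```

drive_tool([
  [[1,0,0,0,0,0],[2,0,0,0,0,0],[3,0,0,0,0,0],[3,0,0,0,0,0]],
])

```text
time_s: 15.9
eef_pos: [504.0, -201.7, 168.4]
ee_rot: [0.704, -0.069, 0.069, -0.704]
wrist_force: [0.5, -0.2, -2.4]
opening: 7.7
```

drive_tool([
  [[1,0,0,0,0,0],[2,0,0,0,0,0],[3,0,0,0,0,0],[3,0,0,0,0,0]],
])

```text
time_s: 16.4
eef_pos: [507.0, -202.3, 168.4]
ee_rot: [0.704, -0.069, 0.069, -0.704]
wrist_force: [-0.3, -0.3, -2.0]
opening: 7.5
```

drive_tool([
  [[1,0,0,0,0,0],[2,0,0,0,0,0],[2,0,0,0,0,0]],
])

```text
time_s: 16.77
eef_pos: [508.9, -202.7, 168.4]
ee_rot: [0.704, -0.069, 0.069, -0.704]
wrist_force: [0.1, -0.0, -0.7]
opening: 7.7
```

Run:
```python
from h import *
w=snap('wrist','w5');o=ctrl.observe();R=Ro.from_quat(o['ee_rot']).as_matrix();print(o['time_s'],o['eef_pos'],'tool force',R.T@o['wrist_force'],o['moment'])
cv2.imwrite('pics/w5c.png',cv2.resize(w['pixels'][60:260,220:480],None,fx=3,fy=3)[:600,:780])
```

```text
16.825 [ 508.87798602 -202.67390436  168.42918722] tool force [ 1.65001507  2.51593999 -0.68103247] [-0.08896075 -0.05954606  0.0105455 ]
```

View pics/w5c.png

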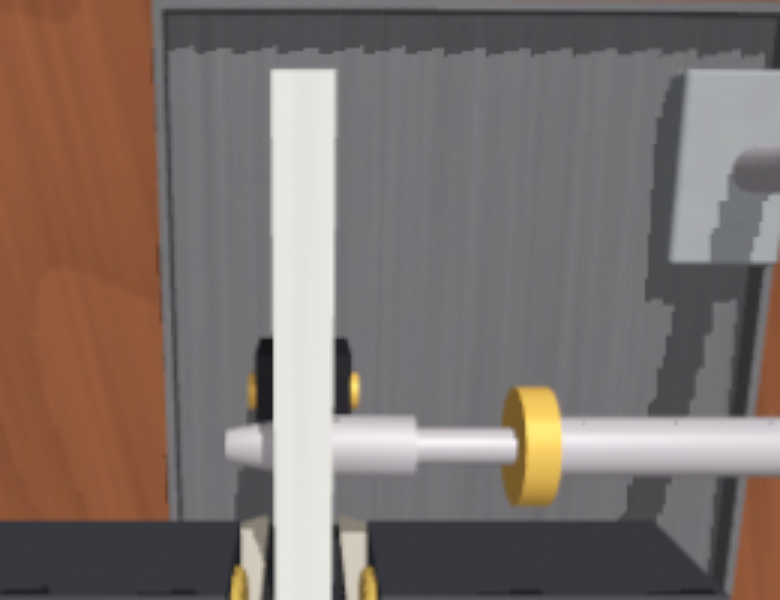

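The pin tip at crop (228,445) sticks out on the near side of the plate, so the pin is through hole_4. There is no side force, so I'll carry on.

drive_tool([
  [[1,0,0,0,0,0],[2,0,0,0,0,0],[3,0,0,0,0,0],[4,0,0,0,0,0],[5,0,0,0,0,0],[6,0,0,0,0,0],[6,0,0,0,0,0]],
])

```text
time_s: 17.7
eef_pos: [514.8, -203.9, 168.4]
ee_rot: [0.704, -0.069, 0.069, -0.704]
wrist_force: [-0.8, -0.2, -1.3]
opening: 7.8
```

drive_tool([
  [[1,0,0,0,0,0],[2,0,0,0,0,0],[3,0,0,0,0,0],[4,0,0,0,0,0],[5,0,0,0,0,0],[6,0,0,0,0,0],[6,0,0,0,0,0]],
])

```text
time_s: 18.58
eef_pos: [520.6, -205.0, 168.4]
ee_rot: [0.704, -0.069, 0.069, -0.704]
wrist_force: [-0.0, 0.5, -3.2]
opening: 8.0
```

drive_tool([
  [[1,0,0,0,0,0],[2,0,0,0,0,0],[3,0,0,0,0,0],[4,0,0,0,0,0],[5,0,0,0,0,0],[6,0,0,0,0,0],[6,0,0,0,0,0]],
])

```text
time_s: 19.45
eef_pos: [526.6, -206.2, 168.4]
ee_rot: [0.704, -0.069, 0.069, -0.704]
wrist_force: [-0.7, 0.3, -2.5]
opening: 7.8
```

drive_tool([
  [[1,0,0,0,0,0],[2,0,0,0,0,0],[3,0,0,0,0,0],[4,0,0,0,0,0],[5,0,0,0,0,0],[5,0,0,0,0,0]],
])

```text
time_s: 20.2
eef_pos: [531.5, -207.2, 168.4]
ee_rot: [0.704, -0.069, 0.069, -0.704]
wrist_force: [0.7, -0.1, -2.9]
opening: 7.4
```

Run:
```python
from h import *
w=snap('wrist','w6');o=ctrl.observe();R=Ro.from_quat(o['ee_rot']).as_matrix();T=o['eef_pos'];print(o['time_s'],T,'tool force',R.T@o['wrist_force'],o['moment'])
g=w['pixels'].astype(int).min(2)
hs=cv2.cvtColor(w['pixels'],cv2.COLOR_BGR2HSV).astype(int);m=(hs[...,1]>120)&(hs[...,2]>80)&(hs[...,0]<35);m[:185]=0;m[235:]=0;m[:,:320]=0;m[:,430:]=0
v,u=np.nonzero(m);print('collar',u.min(),u.max(),v.min(),v.max())
print((R.T@(onz(w,((u.min()+u.max())/2,(v.min()+v.max())/2),188.9)-T)).round(1))
cv2.imwrite('pics/w6c.png',cv2.resize(w['pixels'][60:260,220:480],None,fx=3,fy=3)[:600,:780])
```

```text
20.25 [ 531.40792867 -207.15468768  168.39898127] tool force [0.50761884 1.73660459 0.22389313] [-0.08733525 -0.07741013  0.01076374]
collar 337 352 185 227
[ 11.4 -20.5  29.4]
```

View pics/w6c.png

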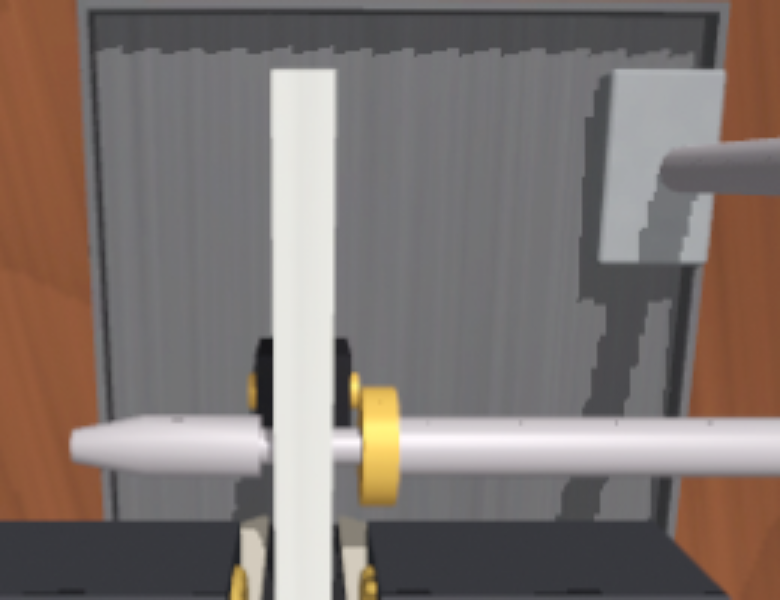

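The plate is over the neck: nose end at crop x 262, plate 272–334, collar from 360. I'll move it 1 mm further in to centre it, then lower gently.

drive_tool([
  [[0.5,0,0,0,0,0],[1,0.5,0,0,0,0],[1,1,0,0,0,0],[1,1.5,0,0,0,0],[1,2,0,0,0,0],[1,2,0,0,0,0],[1,2,0,0,0,0]],
])

```text
time_s: 21.12
eef_pos: [532.4, -207.4, 166.4]
ee_rot: [0.704, -0.069, 0.069, -0.704]
wrist_force: [0.2, -0.5, -1.8]
opening: 7.4
```

drive_tool([
  [[0,0.4,0,0,0,0],[0,0.8,0,0,0,0],[0,0.8,0,0,0,0]],
])

```text
time_s: 21.5
eef_pos: [532.3, -207.4, 165.6]
ee_rot: [0.704, -0.069, 0.069, -0.704]
wrist_force: [-0.2, 0.4, -2.0]
opening: 7.5
```

drive_tool([
  [[0,0.3,0,0,0,0],[0,0.6,0,0,0,0],[0,0.6,0,0,0,0]],
])

```text
time_s: 21.88
eef_pos: [532.3, -207.3, 165.0]
ee_rot: [-0.704, 0.069, -0.069, 0.704]
wrist_force: [-0.6, -0.0, -1.9]
opening: 7.5
```

drive_tool([
  [[0,0.3,0,0,0,0],[0,0.6,0,0,0,0],[0,0.6,0,0,0,0]],
])

```text
time_s: 22.25
eef_pos: [532.4, -207.4, 164.5]
ee_rot: [0.704, -0.069, 0.069, -0.704]
wrist_force: [-0.6, 0.7, -1.3]
opening: 7.8
```

drive_tool([
  [[0,0.3,0,0,0,0],[0,0.6,0,0,0,0],[0,0.6,0,0,0,0]],
])

```text
time_s: 22.62
eef_pos: [532.5, -207.3, 164.2]
ee_rot: [0.704, -0.069, 0.069, -0.704]
wrist_force: [-2.0, -0.3, 4.9]
opening: 7.6
```

drive_tool([
  [[0,-0.6,0,0,0,0],[0,-0.6,0,0,0,0],[0,-0.6,0,0,0,0]],
])

```text
time_s: 23.0
eef_pos: [532.4, -207.4, 164.4]
ee_rot: [0.704, -0.069, 0.069, -0.704]
wrist_force: [-0.6, 0.0, 2.2]
opening: 7.8
```

drive_tool([
  [[0,0,0,0,0,0],[0,0,0,0,0,0],[0,0,0,0,0,0],[0,0,0,0,0,0],[0,0,0,0,0,0],[0,0,0,0,0,0]],
], grip=-0.6)

```text
time_s: 23.75
eef_pos: [532.4, -207.4, 164.4]
ee_rot: [0.704, -0.069, 0.069, -0.704]
wrist_force: [-0.2, 0.5, -0.1]
opening: 18.2
```

Run:
```python
from h import *
w=snap('wrist','w7');o=ctrl.observe();print(o['time_s'],o['eef_pos'],o['wrist_force'],o['opening'])
a=w['pixels'][60:260,220:480];cv2.imwrite('pics/w7c.png',cv2.resize(a,None,fx=3,fy=3)[:600,:780])
```

```text
23.8 [ 532.38359944 -207.35470963  164.43408643] [ 0.58930973 -0.35105982  0.49606611] 18.110641840463696
```

View pics/w7c.png

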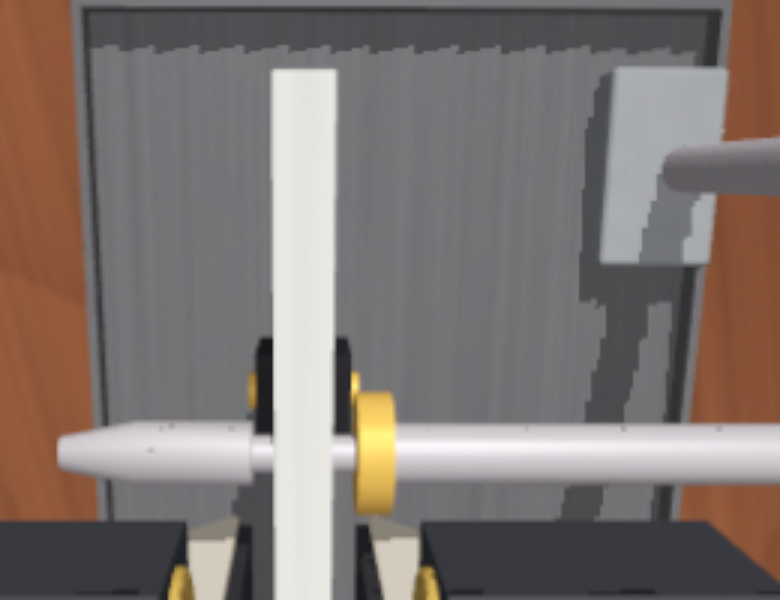

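The fingers are open and the plate hangs in the middle of the neck (plate crop x 272–334, between nose 252 and collar 354). I'll withdraw straight up.

drive_tool([
  [[0,-4,0,0,0,0],[0,-12,0,0,0,0],[0,-24,0,0,0,0],[0,-40,0,0,0,0],[0,-65,0,0,0,0],[0,-90,0,0,0,0],[0,-115,-10,0,0,0],[0,-120,-20,0,0,0]],
])

```text
time_s: 24.8
eef_pos: [529.4, -227.4, 287.1]
ee_rot: [0.704, -0.068, 0.071, -0.703]
wrist_force: [0.5, -0.2, -0.2]
opening: 18.6
```

drive_tool([
  [[0,0,-60,0,0,0],[0,0,-100,0,0,0],[0,0,-100,0,0,0],[0,0,-100,0,0,0],[0,0,-100,0,0,0],[0,0,-100,0,0,0],[0,0,-100,0,0,0],[0,0,-100,0,0,0]],
])

```text
time_s: 25.8
eef_pos: [509.1, -324.8, 284.5]
ee_rot: [0.704, -0.069, 0.069, -0.704]
wrist_force: [0.3, -1.0, 0.1]
opening: 18.0
```

Run:
```python
from h import *
w=snap('wrist','w8');s=snap('scene','s8');snap('top','t8');o=ctrl.observe();print(o['time_s'],o['eef_pos'],o['wrist_force'])
a=cv2.resize(w['pixels'][:260,160:480],None,fx=1.25,fy=1.25);b=cv2.resize(s['pixels'][125:225,205:305],(400,400),interpolation=cv2.INTER_CUBIC)
a=cv2.copyMakeBorder(a,0,400-a.shape[0],0,0,0);cv2.imwrite('pics/f8.png',np.hstack([a,b]))
```

```text
25.95 [ 508.9861832  -325.02010823  284.4141556 ] [ 0.04019924 -0.63093078  0.5549548 ]
```

View pics/f8.png

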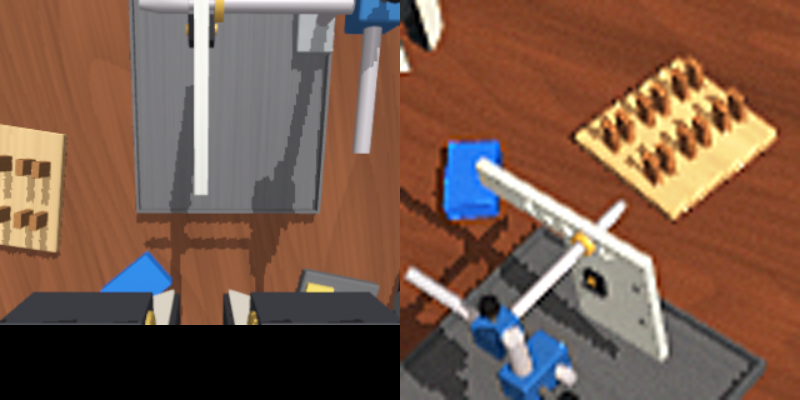

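The plate hangs on the pin with the gripper well clear. Last come a numeric level check and a stillness check.

drive_tool([
  [[0,0,0,0,0,0],[0,0,0,0,0,0],[0,0,0,0,0,0],[0,0,0,0,0,0],[0,0,0,0,0,0],[0,0,0,0,0,0],[0,0,0,0,0,0],[0,0,0,0,0,0]],
])

```text
time_s: 26.95
eef_pos: [509.0, -325.0, 284.4]
ee_rot: [0.704, -0.069, 0.069, -0.704]
wrist_force: [0.4, -0.8, 0.3]
opening: 18.2
```

Run:
```python
from h import *
s=snap('scene','s9');p=load('s8');d=np.abs(s['pixels'].astype(int)-p['pixels'])[125:225,205:305];print('diff',d.max(),d.mean())
x=np.array([.981,-.193,0]);y=np.array([.193,.981,0]);H=np.array([538.4,-179.5,185.7])
im=s['pixels'].astype(int);m0=(im.min(2)>195)&(im.max(2)-im.min(2)<35)
for th in(-5,0,5):
    t=np.radians(th);Y=np.cos(t)*y+np.sin(t)*np.array([0,0,1]);Z=-np.sin(t)*y+np.cos(t)*np.array([0,0,1])
    f=lambda a,b,c=0:proj(s,H+(a-27)*Y+(b-113)*Z+c*x)
    A,B=f(-80,124),f(80,124);L=np.linalg.norm(B-A);e=(B-A)/L;c=(A+B)/2
    yy,xx=np.mgrid[:400,:640];al=(xx-c[0])*e[0]+(yy-c[1])*e[1];pe=-(xx-c[0])*e[1]+(yy-c[1])*e[0]
    m=m0&(abs(al)<L/2)&(abs(pe)<4);q=np.polyfit(al[m],pe[m],1);print(th,'ends in crop px',((A-[205,125])*4).round(),((B-[205,125])*4).round(),'bottom',((f(80,0,4)-[205,125])*4).round(),'img slope deg',np.degrees(q[0]).round(2),m.sum())
# other things moved? compare top views away from arm
a,b=load('top0')['pixels'].astype(int),load('t8')['pixels'].astype(int)
d=np.abs(a-b).max(2)>60
for n,(u,v) in dict(tape=(320,254),jar=(320,150),spool=(186,217),driver=(246,265),card=(268,180),rack2=(406,288),box=(453,251)).items():print(n,d[v-14:v+14,u-14:u+14].sum())
```

```text
diff 51 2.6589
-5 ends in crop px [ 71. 153.] [243. 266.] bottom [246. 357.] img slope deg -2.32 137
0 ends in crop px [ 72. 160.] [241. 262.] bottom [255. 360.] img slope deg 0.0 134
5 ends in crop px [ 74. 168.] [239. 257.] bottom [264. 363.] img slope deg 2.62 131
tape 0
jar 0
spool 0
driver 0
card 240
rack2 0
box 379
```

Run:
```python
from h import *
def blue(s):
    h=cv2.cvtColor(s['pixels'],cv2.COLOR_BGR2HSV).astype(int)[150:190,205:240];v,u=np.nonzero((h[...,0]>100)&(h[...,0]<125)&(h[...,1]>150)&(h[...,2]>90));return len(u),u.min()+205,u.max()+205,v.min()+150,v.max()+150
s0,s8,s9=load('scene0'),load('s8'),load('s9');print(blue(s0),blue(s9))
d=np.abs(s8['pixels'].astype(int)-s9['pixels']);print('elsewhere',d[250:350,300:400].max(),d[250:350,300:400].mean())
v,u=np.nonzero(d[125:225,205:305].max(2)>30);print(len(u),list(zip(u[:10]+205,v[:10]+125)))
def green(s):
    h=cv2.cvtColor(s['pixels'],cv2.COLOR_BGR2HSV).astype(int)[245:290,335:385];v,u=np.nonzero((h[...,0]>50)&(h[...,0]<80)&(h[...,1]>120));return len(u),u.mean(),v.mean()
print(green(s0),green(s9))
```

```text
(251, np.int64(216), np.int64(229), np.int64(160), np.int64(179)) (211, np.int64(216), np.int64(229), np.int64(160), np.int64(179))
elsewhere 14 2.6071
11 [(np.int64(214), np.int64(127)), (np.int64(209), np.int64(128)), (np.int64(210), np.int64(129)), (np.int64(211), np.int64(133)), (np.int64(214), np.int64(133)), (np.int64(211), np.int64(134)), (np.int64(205), np.int64(138)), (np.int64(206), np.int64(139)), (np.int64(206), np.int64(141)), (np.int64(207), np.int64(141))]
(197, np.float64(22.593908629441625), np.float64(22.85786802030457)) (197, np.float64(22.593908629441625), np.float64(22.85786802030457))
```

The plate is still: the only changed pixels are at the gripper. It is level, and the box and card have not moved. I'm handing the job in.

```bash
python3 -c "
from station import ctrl
print(ctrl.close_job())"
```

```text
the job is handed in; nothing more can be done
None
```

I took the L-plate out of the leftmost slotted rack and hung it on the pin by hole_4, the hole above its centre of mass. I then handed the job in at about 27 s; the hand-in gives no verdict.

**Finding the pin:** With the closed fingertip I felt the top of the nose at about 193.6 mm, pressing with about 11 N. That puts the pin axis at about 189 mm. Camera sightings alone gave 191–193 mm, so I used the touched value.

**Hanging it:** The plate went over the nose with no noticeable side force. I lowered it into the neck until it touched, with about 7 N on the pin, eased off and opened the fingers.

**Last checks:**
- **Position:** The plate hangs in the middle of the neck, between the nose and the collar.
- **Level and still:** The strip matches a level line within a fraction of a degree. Two pictures about 1 s apart differ only at the gripper.
- **Robot:** It stands clear, with its nearest part well away from the plate and stand.
- **Other things:** The tape, jar, spool, driver, card and parts box show no movement. I did not check the carton on its own.

**Checks that disagreed:**
- The first level check with the plate in the gripper gave an odd 3° slope because the gripper hid part of the strip. Its edges suggested about 2° of sag, which was harmless.
- The top view showed changes at the parts box and the card. The scene camera shows both in their old places; the likely causes are the gripper over the box and the removed plate by the card.

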